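# Show a colleague which pencil cup to refill, and from which box

## Robot

A 6-joint arm with a two-finger parallel gripper is mounted at the origin on the work surface. World frame = base frame: x ahead of the robot, y to its left, z up, the work surface at z = 0. Lengths are in m, angles in rad, forces in N, time in s.
With the tool pointing down it reaches from about 0.425 to 0.95 m from the base axis. Payload 3.5 kg.
Tool frame: the origin (TCP) lies at the very end of the fingers, on their centre line; the grasp point (between the pads) lies 19 mm behind it; z points along the fingers, y is the direction in which the jaws open and shut (so a half turn about z gives the same grasp; the last joint's range is limited). The gripper opens to 85 mm and grips with 20 to 120 N. Pads are 22 mm wide; open, the fingers measure 114 mm over their backs; the gripper's body (76 mm by 85 mm) begins 54 mm behind the grasp point. The pads swing forward as they close: fully open they stand 13 mm farther back than shut.
Start: joints at [-1.464, 0.286, 1.577, -0, 1.279, -0.15], TCP at [0.171, -0.653, 0.231] pointing down, gripper open.
Joint ranges: [-2.77, 2.77], [-0.9, 2.22], [0.21, 2.48], [-1.53, 4.67], [0.24, 2.81], [-2.84, 2.84]. Speed limits (rad/s): [2.79, 2.79, 3.14, 3.14, 3.14, 3.14].

## Interface

Orientations are given as [roll, pitch, yaw] about the fixed x, y, z axes, in that order (R = Rz(yaw) Ry(pitch) Rx(roll)).
In Python, from bench import env gives the robot as it stands. The module is installed in compiled form; this text tells all that it offers.
- The arm moves only by the shell command python3 -m inch 'ROWS' [FORCE]. ROWS is JSON, a list of rows, each an object with "hand": the finger opening in mm, from 0 to 85.4; "linear": the shift along the world's x, y, z in units of 40 mm (1.0 is 40 mm), a list of three; "turn": the turn about the world's z in units of 6 degrees (1.0 is 6 degrees). In form: [{"hand": hand, "linear": [x, y, z], "turn": turn}, ...]. A call has exactly 5 rows; each row shifts and turns the pose as measured when the row begins; what a row does not reach is not made up. A row lasts 1/12 s, in which the tool goes at most 41.7 mm and 7.16 degrees, less where a joint would pass 70% of its speed; a pose out of reach is approached as far as the arm can. A call is refused whole if a number of a shift passes 1 or a number of a turn 1, either way. A call with a gripper value outside its range is refused whole. The fingers move at their own pace and stop on an object; FORCE is the grip in N (left out, the last holds). Time passes only in rows, so rows that do not move let the fingers close, or fill a call up. It gives the time, the measured TCP pose, the force and the opening at its end, in the units of the state.
- env.get_obs(): the state, without advancing time (a new reading comes with each control period).
- env.get_image(name): name is "scene" or "top"; returns the picture (400x640x3 uint8, red, green, blue); there is no depth.
- env.get_calibration(name): a dict with "fx", "fy", "cx", "cy" (pixels), "world_to_cam" (4x4, takes a point from world to camera coordinates). Camera axes: x right, y down, z forward; pixel columns grow to the right and rows downward; lengths in m; the calibration is good to about 2 mm. A picture is of the moment at which its call begins. get_calibration takes no time and is no camera call.
- env.finish_job(): hands the job in, once; it reports no verdict.
The state is a dict: "time_s": time; "joints": joint angles; "joint_vel": joint speeds; "joint_torque": joint torques, N m; "position": TCP position; "eef_rot": TCP orientation; "contact_force": force on the tool from outside, world axes, zero at the start; "ft_torque": the same for the moment, N m; "gripper_width": finger opening in m.
Only numpy, scipy, OpenCV 4.12 (cv2) and the standard library are available. Lean on these libraries where they do the work, as an engineer would, in place of code of your own. Each camera call takes 0.05 s, during which the arm holds its last target.

## Task

Press the grey call button to get your colleague's attention and let it come back up, then point at the empty pencil cup: bring the fingertips a few centimetres above the middle of its mouth, outside the cup, and stay there for about two seconds. Then move on to point from above at the middle of the open box of spare pencils, a few centimetres above its rim, and finish still pointing there. Do not touch or shift the cups, the boxes, the stapler or the mug, and do not point at the other cups or at the box of clips.

Things in the scene. Friction and masses are not known exactly. Their poses are not given: they have to be found in the camera images.
- call_button (a joint): travel of the call button, m: 0 up, 0.006 fully down. A spring returns it; fully down takes about 5 N. The round grey plunger, 36 mm across, stands on a black housing fixed to the desk, the only button there.
- call_button_top (a point): centre of the plunger's top face, 22 mm above the desk when up; it is pressed straight down.
- empty_cup: the empty pencil cup: dark steel, round, 95 mm high, 80 mm across the rim and 72 mm at the foot, wall 3 mm, nothing in it. It changes places with the two like cups. Loose. Origin: centre of the underside, z up. 
- empty_cup_rim (a point): centre of the empty cup's mouth, at rim height (95 mm above the desk).
- full_cup_a: a cup of the same make with six pencils standing in it, which spread to the rim and rise to 170 mm above the desk. Not to be pointed at. Loose. Origin: centre of the underside, z up. 
- full_cup_a_rim (a point): centre of its mouth, at rim height (95 mm).
- full_cup_b: a second cup with six pencils, like full_cup_a. Not to be pointed at. Loose. Origin: centre of the underside, z up. 
- full_cup_b_rim (a point): centre of its mouth, at rim height (95 mm).
- pencil_box: Loose open grey plastic box 170 (its x) x 80 (its y) x 30 mm high, walls 3 mm, with a layer of eight plain wooden pencils lying along its length, below the rim. It changes places with the clip box and the button. Origin: centre of the underside.
- pencil_box_mid (a point): centre of the pencil box at rim height (30 mm above the desk).
- clip_box: Loose open grey plastic box 170 (its x) x 80 (its y) x 30 mm high, walls 3 mm, holding eight small black binder clips below the rim. Not to be pointed at. Origin: centre of the underside.
- clip_box_mid (a point): centre of the clip box at rim height (30 mm above the desk).
- stapler: bystander: a desk stapler lying on the desk, 150 (its x) x 36 x 60 mm high. Origin: centre of the underside.
- mug: bystander: a white mug, 80 mm across, 92 mm high, handle to its +y. Origin: centre of the underside.
Not all that is in view belongs to the job. Of the things shaped like the part that bears call_button, the black one is meant.

How it is judged:
By the outcome, as a careful person would: the job done as asked, in the order asked, and still so for the second after the job is handed in, with the robot touching nothing.
It also fails if it takes over 48 s, if anything falls off the work surface, if the arm or the gripper's body presses on something with over 40 N, if the wrist force passes 120 N, or if a joint passes its speed limit or range.

## Working session

There is one attempt and no reset: what is moved stays moved. The work goes in short steps, Python scripts to look and compute and a shell command to move; the robot and the scene stay as the last step left them, time stands still between calls to the robot, and variables do not carry over. Pictures are saved under pics/ and viewed, and the job is handed in when it is done.

```bash
mkdir -p pics
python3 - <<'E'
from bench import env
import cv2,numpy as np
for n in("scene","top"):
    im=env.get_image(n); cv2.imwrite(f"pics/{n}0.png",im[:,:,::-1]); c=env.get_calibration(n); print(n,c)
o=env.get_obs();print(o)
E
```

```text
scene {'fx': 488.77140906023743, 'fy': 488.77140906023743, 'cx': 314.6111575285966, 'cy': 196.0136349652491, 'world_to_cam': array([[-0.60797061,  0.79382914,  0.01438858,  0.32249902],
       [ 0.64584238,  0.50501025, -0.57258386, -0.27424084],
       [-0.46180013, -0.3388214 , -0.81971989,  1.73226362],
       [ 0.        ,  0.        ,  0.        ,  1.        ]])}
top {'fx': 482.79487765413126, 'fy': 482.79487765413126, 'cx': 319.25839016676883, 'cy': 205.75913118666796, 'world_to_cam': array([[ 0.02777184, -0.9996002 , -0.0053062 , -0.00270927],
       [-0.99662282, -0.02727798, -0.07745235,  0.52254701],
       [ 0.07727664,  0.00743928, -0.99698193,  1.18152824],
       [ 0.        ,  0.        ,  0.        ,  1.        ]])}
{'time_s': 0.1, 'joints': array([-1.46398368e+00,  2.87150420e-01,  1.57808637e+00, -1.66131579e-05,
        1.27859968e+00, -1.49997352e-01]), 'joint_vel': array([ 0.0010296 , -0.00161146, -0.00388237,  0.00067477, -0.00088563,
        0.00181993]), 'joint_torque': array([ 1.22827034e-03, -4.07296264e+01, -2.93699723e+01, -9.34174295e-05,
        3.39931641e-03, -1.95709662e-07]), 'position': array([ 0.17140742, -0.65223478,  0.2300064 ]), 'eef_rot': array([-3.13937166e+00, -3.19585554e-04,  2.56814449e-01]), 'contact_force': array([ 0.04396865,  0.22345034, -0.43031878]), 'ft_torque': array([ 0.06795172, -0.06437967,  0.00143223]), 'gripper_width': 0.08502222698899774}
```

View pics/scene0.png

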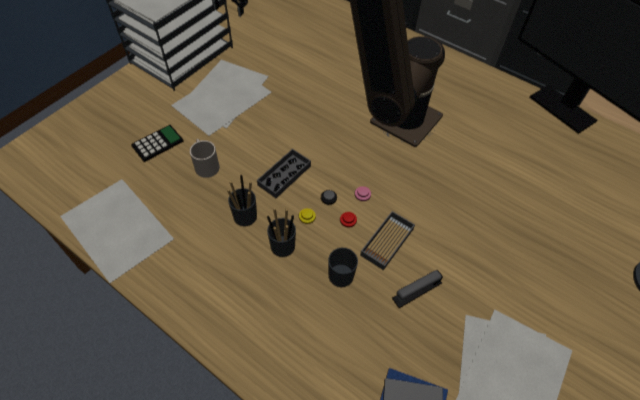

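View pics/top0.png

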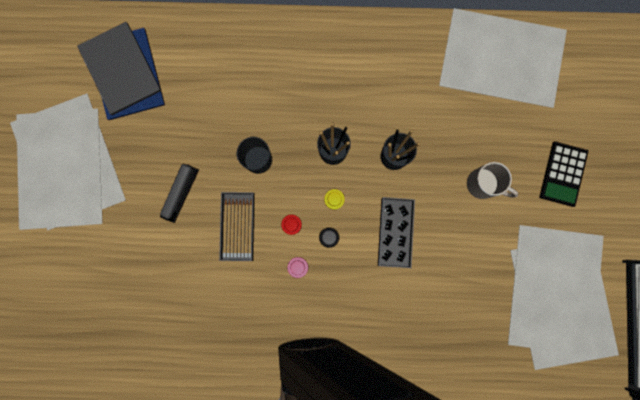

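The top view shows these candidates:
- **Buttons:** black/grey (329,237), red (291,225), yellow (334,199) and pink (298,268).
- **Cups:** empty (255,155), with pencils (334,146) and (399,150).
- **Boxes:** pencils (237,227), clips (396,232).

By the description I choose the black button, the cup at (255,155) and the box at (237,227). Next I measure these and check them in a crop.

```bash
cat > h.py <<'E'
import numpy as np
from bench import env
def ray(n,u,v,z):
    c=env.get_calibration(n);T=np.array(c["world_to_cam"]);R=T[:3,:3];t=T[:3,3]
    o=-R.T@t;d=R.T@np.array([(u-c["cx"])/c["fx"],(v-c["cy"])/c["fy"],1]);return o+d*(z-o[2])/d[2]
def proj(n,p):
    c=env.get_calibration(n);T=np.array(c["world_to_cam"]);q=T[:3,:3]@np.array(p)+T[:3,3]
    return c["fx"]*q[0]/q[2]+c["cx"],c["fy"]*q[1]/q[2]+c["cy"]
E
python3 - <<'E'
from h import *
import cv2
im=cv2.imread("pics/top0.png");c=im[120:280,205:365];cv2.imwrite("pics/crop_t.png",cv2.resize(c,None,fx=3.7,fy=3.7,interpolation=cv2.INTER_CUBIC))
s=cv2.imread("pics/scene0.png");cv2.imwrite("pics/crop_s.png",cv2.convertScaleAbs(cv2.resize(s[170:300,290:450],None,fx=4.5,fy=4.5,interpolation=cv2.INTER_CUBIC),alpha=1.6))
def dark(im,x0,y0,x1,y1,th):
    g=im[y0:y1,x0:x1].max(2); m=(g<th).astype(np.uint8)
    n,l,st,ce=cv2.connectedComponentsWithStats(m);k=1+st[1:,4].argmax()
    return st[k]+[x0,y0,0,0,0],ce[k]+[x0,y0]
for nm,b,z in(("button",(312,222,346,252),.011),("cup",(228,130,280,180),.05),("box",(212,185,264,268),.03)):
    for th in(70,85):
        st,ce=dark(im,*b,th);print(nm,th,st,ce,ray("top",*ce,z).round(4))
E
```

```text
button 70 [319 228  20  19 170] [328.38235294 236.85882353] [ 0.4459 -0.0132  0.011 ]
button 85 [319 227  20  21 205] [328.47317073 236.93170732] [ 0.4458 -0.0134  0.011 ]
cup 70 [237 137  35  37 970] [254.19175258 154.76701031] [0.641  0.1743 0.05  ]
cup 85 [ 236  137   36   37 1000] [254.172 154.761] [0.641  0.1743 0.05  ]
box 70 [220 193  31  67 204] [225.65196078 218.14215686] [0.4847 0.2416 0.03  ]
box 85 [220 193  35  68 459] [235.82570806 221.28104575] [0.4777 0.2162 0.03  ]
```

View pics/crop_t.png

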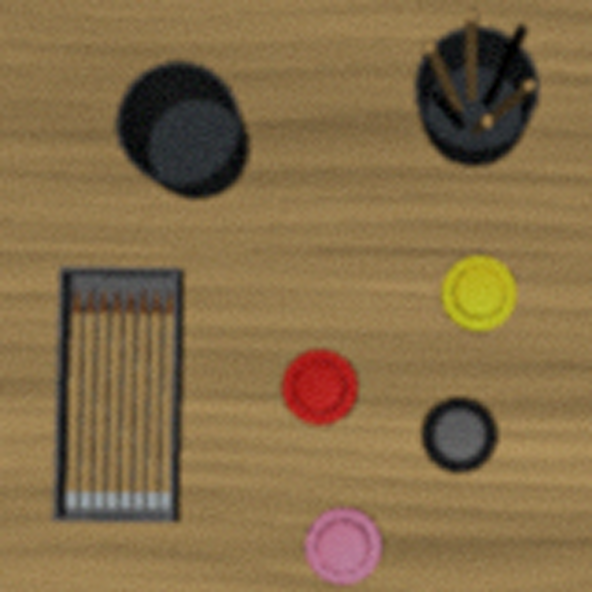

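View pics/crop_s.png

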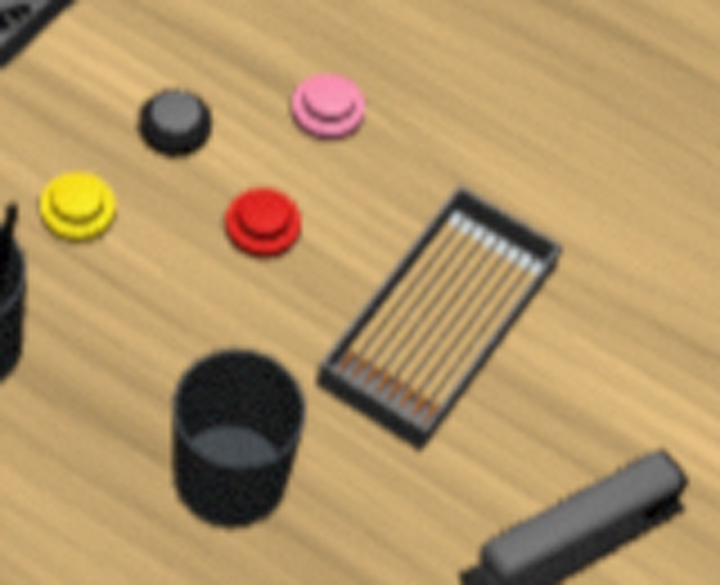

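Run:
```python
from h import *
import cv2
f=3.7
T=lambda a,b:(205+(a+.5)/f-.5,120+(b+.5)/f-.5)
g=4.5
S=lambda a,b:(290+(a+.5)/g-.5,170+(b+.5)/g-.5)
for n,t,s,z in(("button",(460,435),(177,112),.022),("rim",(180,124),(238,412),.095),("box",(119,395),(440,319),.03)):
    print(n,ray("top",*T(*t),z).round(4),ray("scene",*S(*s),z).round(4))
for n,cs in(("box",[(62,268),(183,270),(178,521),(53,521)]),):
    P=[ray("top",*T(*c),.03)[:2] for c in cs];print(np.round(P,3),[round(float(np.linalg.norm(P[i]-P[(i+1)%4])),3) for i in range(4)])
for a,b in((117,124),(180,61)):print(ray("top",*T(a,b),.095).round(4))
# others
for nm,p,z in(("red",(320,387),.022),("yellow",(480,293),.022),("pink",(344,545),.022)): print(nm,ray("top",*T(*p),z).round(3))
print("cupa",ray("top",333,143,.095).round(3))
```

```text
button [ 0.445  -0.0145  0.022 ] [ 0.4448 -0.0101  0.022 ]
rim [0.6366 0.1699 0.095 ] [0.6398 0.1755 0.095 ]
box [0.4652 0.2132 0.03  ] [0.4761 0.2227 0.03  ]
[[0.549 0.255]
 [0.55  0.174]
 [0.383 0.171]
 [0.381 0.254]] [0.081, 0.167, 0.083, 0.168]
[0.6356 0.2101 0.095 ]
[0.6773 0.1715 0.095 ]
red [0.474 0.08  0.022]
yellow [ 0.541 -0.025  0.022]
pink [0.37  0.061 0.022]
cupa [ 0.666 -0.017  0.095]
```

```bash
python3 -m inch '[{"hand":0,"linear":[0.8,0.5,0],"turn":0},{"hand":0,"linear":[0.8,0.5,0],"turn":0},{"hand":0,"linear":[0.8,0.5,0],"turn":0},{"hand":0,"linear":[0.7,0.6,0],"turn":0},{"hand":0,"linear":[0.6,0.6,0],"turn":0}]' 20
```

```text
time_s: 0.52
position: [0.3167, -0.5435, 0.2257]
eef_rot: [-3.135, 0.002, 0.244]
contact_force: [0.5, 0.2, -0.7]
gripper_width: 0.0254
```

```bash
python3 -m inch '[{"hand":0,"linear":[0.4,0.8,0],"turn":0},{"hand":0,"linear":[0.4,0.9,0],"turn":0},{"hand":0,"linear":[0.4,0.9,0],"turn":0},{"hand":0,"linear":[0.3,0.9,0],"turn":0},{"hand":0,"linear":[0.3,0.9,0],"turn":0}]' 20
python3 -m inch '[{"hand":0,"linear":[0.3,0.9,0],"turn":0},{"hand":0,"linear":[0.3,0.9,0],"turn":0},{"hand":0,"linear":[0.3,0.9,0],"turn":0},{"hand":0,"linear":[0.2,0.9,0],"turn":0},{"hand":0,"linear":[0.2,0.9,0],"turn":0}]' 20
```

```text
time_s: 0.93
position: [0.3927, -0.3592, 0.2219]
eef_rot: [-3.131, 0.002, 0.243]
contact_force: [0.3, -0.3, 0.4]
gripper_width: -0.0002
time_s: 1.35
position: [0.4448, -0.1685, 0.2195]
eef_rot: [-3.128, 0.003, 0.242]
contact_force: [0.4, -0.8, -0.3]
gripper_width: 0.0006
```

```bash
python3 -m inch '[{"hand":0,"linear":[0,0.9,0],"turn":0},{"hand":0,"linear":[0,0.9,0],"turn":0},{"hand":0,"linear":[0,0.9,-0.5],"turn":0},{"hand":0,"linear":[0,0.7,-0.6],"turn":0},{"hand":0,"linear":[0,0.2,-0.7],"turn":0}]'
python3 -m inch '[{"hand":0,"linear":[0,0,-0.7],"turn":0},{"hand":0,"linear":[0,0,-0.6],"turn":0},{"hand":0,"linear":[0,0,-0.4],"turn":0},{"hand":0,"linear":[0,0,0],"turn":0},{"hand":0,"linear":[0,0,0],"turn":0}]'
python3 - <<'E'
from h import *
import cv2
for n in("scene","top"):
    im=env.get_image(n)[:,:,::-1].copy(); 
    p=proj(n,env.get_obs()["position"]);print(n,p)
    u,v=map(int,p);c=im[max(0,v-70):v+70,u-80:u+80];cv2.imwrite(f"pics/{n}1.png",cv2.convertScaleAbs(cv2.resize(c,None,fx=4,fy=4,interpolation=cv2.INTER_CUBIC),alpha=1.6))
E
```

```text
time_s: 1.77
position: [0.4476, -0.0155, 0.1522]
eef_rot: [-3.134, -0.01, 0.247]
contact_force: [0.1, -0.0, 0.4]
gripper_width: 0.0002
time_s: 2.18
position: [0.4408, -0.0091, 0.0746]
eef_rot: [-3.127, 0.001, 0.255]
contact_force: [0.5, -0.2, 0.8]
gripper_width: -0.0002
scene (np.float64(330.70029825874155), np.float64(183.70634195579322))
top (np.float64(327.1372921696527), np.float64(238.3364358638419))
```

View pics/scene1.png

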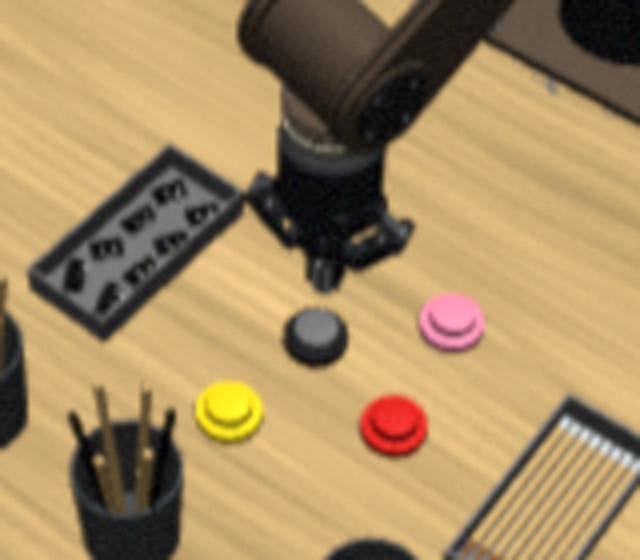

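View pics/top1.png

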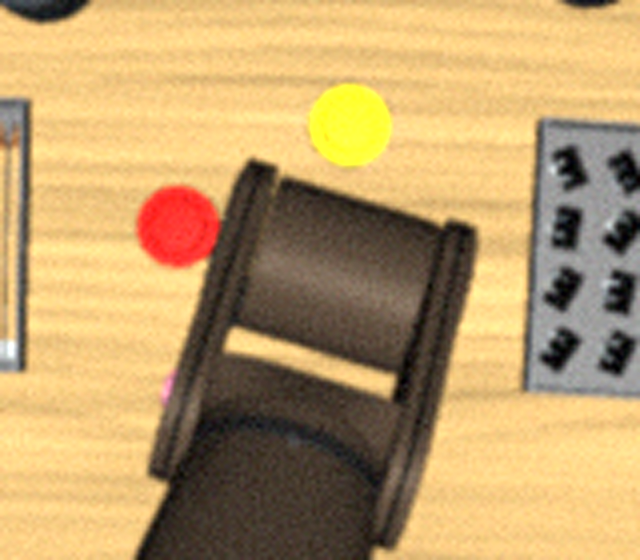

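```bash
python3 -m inch '[{"hand":0,"linear":[0.1,-0.1,-0.3],"turn":0},{"hand":0,"linear":[0,0,-0.3],"turn":0},{"hand":0,"linear":[0,0,-0.25],"turn":0},{"hand":0,"linear":[0,0,-0.1],"turn":0},{"hand":0,"linear":[0,0,0],"turn":0}]'
```

```text
time_s: 2.7
position: [0.4522, -0.0161, 0.0438]
eef_rot: [-3.136, -0.015, 0.254]
contact_force: [0.3, 0.1, -0.9]
gripper_width: -0.0
```

```bash
python3 -m inch '[{"hand":0,"linear":[-0.15,0.08,-0.1],"turn":0},{"hand":0,"linear":[0,0,-0.1],"turn":0},{"hand":0,"linear":[0,0,-0.1],"turn":0},{"hand":0,"linear":[0,0,0],"turn":0},{"hand":0,"linear":[0,0,0],"turn":0}]'
```

```text
time_s: 3.12
position: [0.4471, -0.013, 0.033]
eef_rot: [-3.138, -0.019, 0.254]
contact_force: [-0.7, -1.1, -0.3]
gripper_width: 0.0001
```

```bash
python3 -m inch '[{"hand":0,"linear":[-0.05,0,-0.15],"turn":0},{"hand":0,"linear":[0,0,-0.15],"turn":0},{"hand":0,"linear":[0,0,-0.12],"turn":0},{"hand":0,"linear":[0,0,-0.1],"turn":0},{"hand":0,"linear":[0,0,0],"turn":0}]'
```

```text
time_s: 3.53
position: [0.4468, -0.0133, 0.0166]
eef_rot: [-3.136, -0.015, 0.255]
contact_force: [-3.4, 0.9, 4.0]
gripper_width: 0.0002
```

```bash
python3 -m inch '[{"hand":0,"linear":[0,0,-0.08],"turn":0},{"hand":0,"linear":[0,0,-0.1],"turn":0},{"hand":0,"linear":[0,0,-0.1],"turn":0},{"hand":0,"linear":[0,0,-0.1],"turn":0},{"hand":0,"linear":[0,0,-0.1],"turn":0}]'
```

```text
time_s: 3.95
position: [0.4475, -0.0135, 0.0154]
eef_rot: [-3.124, 0.012, 0.261]
contact_force: [-15.9, 1.3, 36.8]
gripper_width: -0.0002
```

The button is fully down, bottomed out at z 0.0154. I lift straight up.

```bash
python3 -m inch '[{"hand":0,"linear":[0,0,0.3],"turn":0},{"hand":0,"linear":[0,0,0.6],"turn":0},{"hand":0,"linear":[0,0,0.8],"turn":0},{"hand":0,"linear":[0,0,0.9],"turn":0},{"hand":0,"linear":[0,0,0.9],"turn":0}]'
python3 -m inch '[{"hand":0,"linear":[0,0,0.9],"turn":0},{"hand":0,"linear":[0,0,0.6],"turn":0},{"hand":0,"linear":[0,0,0.2],"turn":0},{"hand":0,"linear":[0,0,0],"turn":0},{"hand":0,"linear":[0,0,0],"turn":0}]'
python3 - <<'E'
from h import *
import cv2
im=env.get_image("scene")[:,:,::-1]
cv2.imwrite("pics/s2.png",cv2.convertScaleAbs(cv2.resize(im[150:300,250:450],None,fx=4,fy=4,interpolation=cv2.INTER_CUBIC),alpha=1.6))
for u,v in((442,310),):print(ray("scene",290+u/4.5-.4,170+v/4.5-.4,.03))
E
```

```text
time_s: 4.37
position: [0.4417, -0.0122, 0.153]
eef_rot: [-3.115, 0.028, 0.261]
contact_force: [1.2, -1.0, 0.3]
gripper_width: 0.0003
time_s: 4.78
position: [0.4451, -0.013, 0.23]
eef_rot: [-3.122, 0.015, 0.261]
contact_force: [-0.2, -0.5, 0.6]
gripper_width: -0.0001
[0.46966118 0.22011856 0.03      ]
```

View pics/s2.png

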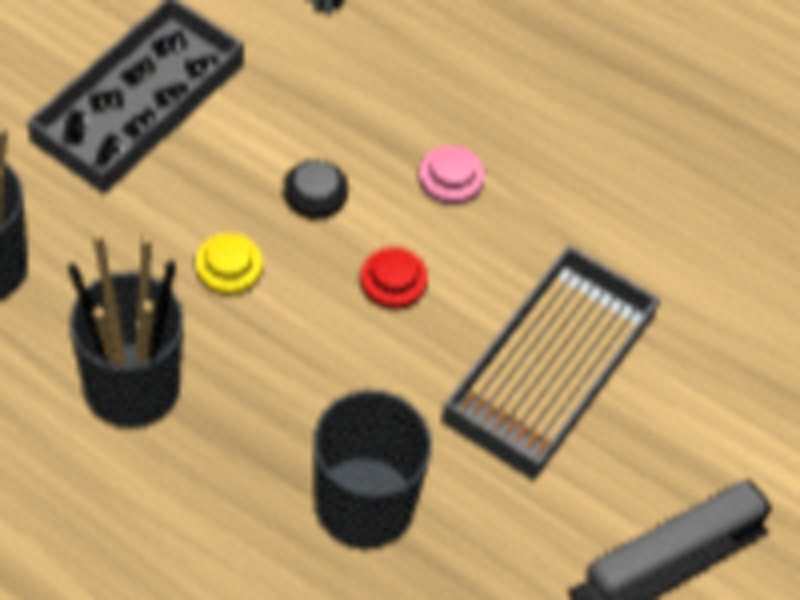

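The button is back up at crop (315,185), and nothing else has shifted. The cup rim is at about (0.638, 0.173), so I go there.

```bash
python3 -m inch '[{"hand":0,"linear":[0.6,0.6,0],"turn":0},{"hand":0,"linear":[0.7,0.7,0],"turn":0},{"hand":0,"linear":[0.7,0.7,0],"turn":0},{"hand":0,"linear":[0.7,0.7,0],"turn":0},{"hand":0,"linear":[0.7,0.7,0],"turn":0}]'
python3 -m inch '[{"hand":0,"linear":[0.7,0.7,0],"turn":0},{"hand":0,"linear":[0.5,0.4,0],"turn":0},{"hand":0,"linear":[0.2,0.1,0],"turn":0},{"hand":0,"linear":[0,0,0],"turn":0},{"hand":0,"linear":[0,0,0],"turn":0}]'
```

```text
time_s: 5.25
position: [0.5766, 0.124, 0.2144]
eef_rot: [-3.118, 0.039, 0.25]
contact_force: [0.6, -1.0, 0.4]
gripper_width: -0.0002
time_s: 5.67
position: [0.632, 0.1802, 0.1936]
eef_rot: [-3.113, 0.064, 0.257]
contact_force: [-0.6, -0.1, 0.3]
gripper_width: 0.0001
```

```bash
python3 -m inch '[{"hand":0,"linear":[0.1,-0.1,-0.3],"turn":0},{"hand":0,"linear":[0.1,-0.1,-0.3],"turn":0},{"hand":0,"linear":[0,0,-0.3],"turn":0},{"hand":0,"linear":[0,0,-0.2],"turn":0},{"hand":0,"linear":[0,0,0],"turn":0}]'
```

```text
time_s: 6.08
position: [0.6356, 0.1678, 0.1394]
eef_rot: [-3.112, 0.075, 0.254]
contact_force: [-0.7, 0.1, -0.4]
gripper_width: 0.0001
```

```bash
python3 -m inch '[{"hand":0,"linear":[0.05,0.1,-0.05],"turn":0},{"hand":0,"linear":[0,0,0],"turn":0},{"hand":0,"linear":[0,0,0],"turn":0},{"hand":0,"linear":[0,0,0],"turn":0},{"hand":0,"linear":[0,0,0],"turn":0}]'
python3 - <<'E'
from h import *
import cv2
o=[]
for n in("scene","top"):
    im=env.get_image(n)[:,:,::-1]
    u,v=map(int,proj(n,[.638,.173,.095]));o.append(cv2.convertScaleAbs(cv2.resize(im[v-70:v+70,u-65:u+65],None,fx=3,fy=3,interpolation=cv2.INTER_CUBIC),alpha=1.6))
    print(n,(np.array(proj(n,env.get_obs()["position"]))-[u-65,v-70])*3)
cv2.imwrite("pics/c3.png",np.hstack(o));print(env.get_obs()["position"])
E
```

```text
time_s: 6.5
position: [0.6375, 0.1714, 0.1376]
eef_rot: [-3.112, 0.074, 0.252]
contact_force: [-0.3, -0.4, -0.4]
gripper_width: 0.0001
scene [197.27480591 186.10172003]
top [188.90425976 201.65976848]
[0.63755069 0.17144519 0.13778262]
```

View pics/c3.png

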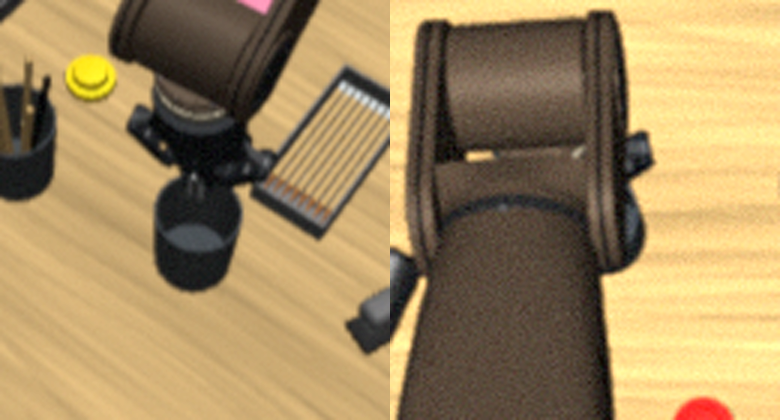

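The fingertips are over the middle of the cup's mouth (tip at crop (195,190), rim ellipse centred at about (197,213)), about 4 cm up. I dip slightly and hold.

```bash
Z='{"hand":0}'; python3 -m inch '[{"hand":0,"linear":[0,0.03,-0.12],"turn":0},{"hand":0,"linear":[0,0,0],"turn":0},{"hand":0,"linear":[0,0,0],"turn":0},{"hand":0,"linear":[0,0,0],"turn":0},{"hand":0,"linear":[0,0,0],"turn":0}]'
python3 -m inch '[{"hand":0,"linear":[0,0,0],"turn":0},{"hand":0,"linear":[0,0,0],"turn":0},{"hand":0,"linear":[0,0,0],"turn":0},{"hand":0,"linear":[0,0,0],"turn":0},{"hand":0,"linear":[0,0,0],"turn":0}]'
python3 -m inch '[{"hand":0,"linear":[0,0,0],"turn":0},{"hand":0,"linear":[0,0,0],"turn":0},{"hand":0,"linear":[0,0,0],"turn":0},{"hand":0,"linear":[0,0,0],"turn":0},{"hand":0,"linear":[0,0,0],"turn":0}]'
```

```text
time_s: 7.02
position: [0.638, 0.1731, 0.1336]
eef_rot: [-3.112, 0.072, 0.253]
contact_force: [-0.5, 0.7, -0.8]
gripper_width: 0.0001
time_s: 7.43
position: [0.638, 0.173, 0.1336]
eef_rot: [-3.112, 0.072, 0.253]
contact_force: [-0.7, -0.9, 0.3]
gripper_width: -0.0
time_s: 7.85
position: [0.6381, 0.173, 0.1337]
eef_rot: [-3.112, 0.072, 0.253]
contact_force: [-0.1, -0.0, -1.5]
gripper_width: -0.0003
```

```bash
python3 -m inch '[{"hand":0,"linear":[0,0,0],"turn":0},{"hand":0,"linear":[0,0,0],"turn":0},{"hand":0,"linear":[0,0,0],"turn":0},{"hand":0,"linear":[0,0,0],"turn":0},{"hand":0,"linear":[0,0,0],"turn":0}]'
python3 -m inch '[{"hand":0,"linear":[0,0,0],"turn":0},{"hand":0,"linear":[0,0,0],"turn":0},{"hand":0,"linear":[0,0,0],"turn":0},{"hand":0,"linear":[0,0,0],"turn":0},{"hand":0,"linear":[0,0,0],"turn":0}]'
python3 -m inch '[{"hand":0,"linear":[0,0,0],"turn":0},{"hand":0,"linear":[0,0,0],"turn":0},{"hand":0,"linear":[0,0,0],"turn":0},{"hand":0,"linear":[0,0,0.3],"turn":0},{"hand":0,"linear":[0,0,0.5],"turn":0}]'
python3 -m inch '[{"hand":0,"linear":[-0.3,0,0.4],"turn":0},{"hand":0,"linear":[-0.6,0.2,0.2],"turn":0},{"hand":0,"linear":[-0.7,0.2,0],"turn":0},{"hand":0,"linear":[-0.7,0.2,0],"turn":0},{"hand":0,"linear":[-0.7,0.2,0],"turn":0}]'
```

```text
time_s: 8.27
position: [0.6381, 0.173, 0.1337]
eef_rot: [-3.112, 0.072, 0.253]
contact_force: [-1.4, -0.9, -0.3]
gripper_width: -0.0
time_s: 8.68
position: [0.6381, 0.173, 0.1337]
eef_rot: [-3.112, 0.072, 0.253]
contact_force: [-1.2, -0.4, 0.4]
gripper_width: 0.0001
time_s: 9.1
position: [0.6349, 0.1726, 0.1614]
eef_rot: [-3.11, 0.082, 0.253]
contact_force: [0.4, -0.3, 0.0]
gripper_width: -0.0001
time_s: 9.52
position: [0.5196, 0.2034, 0.1973]
eef_rot: [-3.113, 0.065, 0.247]
contact_force: [0.3, -0.1, 0.0]
gripper_width: -0.0003
```

```bash
python3 -m inch '[{"hand":0,"linear":[-0.6,0.1,0],"turn":0},{"hand":0,"linear":[-0.3,0.1,-0.2],"turn":0},{"hand":0,"linear":[0,0,-0.4],"turn":0},{"hand":0,"linear":[0,0,-0.4],"turn":0},{"hand":0,"linear":[0,0,-0.4],"turn":0}]'
python3 -m inch '[{"hand":0,"linear":[0,0,-0.4],"turn":0},{"hand":0,"linear":[0,0,-0.3],"turn":0},{"hand":0,"linear":[0,0,-0.2],"turn":0},{"hand":0,"linear":[0,0,0],"turn":0},{"hand":0,"linear":[0,0,0],"turn":0}]'
```

```text
time_s: 9.93
position: [0.4805, 0.2152, 0.1515]
eef_rot: [-3.113, 0.048, 0.252]
contact_force: [1.0, 0.1, -0.5]
gripper_width: -0.0002
time_s: 10.35
position: [0.48, 0.2153, 0.1149]
eef_rot: [-3.113, 0.048, 0.253]
contact_force: [-0.7, 0.2, 0.8]
gripper_width: 0.0001
```

```bash
python3 -m inch '[{"hand":0,"linear":[-0.15,0,-0.3],"turn":0},{"hand":0,"linear":[-0.15,0,-0.3],"turn":0},{"hand":0,"linear":[0,0,-0.3],"turn":0},{"hand":0,"linear":[0,0,-0.2],"turn":0},{"hand":0,"linear":[0,0,0],"turn":0}]'
```

```text
time_s: 10.77
position: [0.4694, 0.2159, 0.0716]
eef_rot: [-3.113, 0.04, 0.252]
contact_force: [-0.0, 0.5, 0.3]
gripper_width: 0.0003
```

```bash
python3 -m inch '[{"hand":0,"linear":[-0.03,0,-0.08],"turn":0},{"hand":0,"linear":[0,0,0],"turn":0},{"hand":0,"linear":[0,0,0],"turn":0},{"hand":0,"linear":[0,0,0],"turn":0},{"hand":0,"linear":[0,0,0],"turn":0}]'
python3 - <<'E'
from h import *
import cv2
o=[]
for n in("scene","top"):
    im=env.get_image(n)[:,:,::-1]
    cv2.imwrite(f"pics/full_{n}.png",im)
    u,v=map(int,proj(n,[.5,.18,.03]));o.append(cv2.convertScaleAbs(cv2.resize(im[v-80:v+80,u-65:u+65],None,fx=3,fy=3,interpolation=cv2.INTER_CUBIC),alpha=1.6))
    print(n,(np.array(proj(n,env.get_obs()["position"]))-[u-65,v-80])*3)
    a=cv2.imread(f"pics/{n}0.png");d=cv2.absdiff(a,im).max(2);cv2.imwrite(f"pics/d_{n}.png",d*4)
cv2.imwrite("pics/c4.png",np.hstack(o));print(env.get_obs()["position"],env.get_obs()["joint_vel"].round(4))
E
```

```text
time_s: 11.18
position: [0.4692, 0.2162, 0.0696]
eef_rot: [-3.113, 0.038, 0.252]
contact_force: [0.5, -0.1, -0.9]
gripper_width: -0.0002
scene [250.91352281 217.89764497]
top [143.15981328 276.23545933]
[0.46920813 0.21617185 0.06959556] [-0.002   0.003   0.0012 -0.0002  0.0004  0.0006]
```

View pics/c4.png

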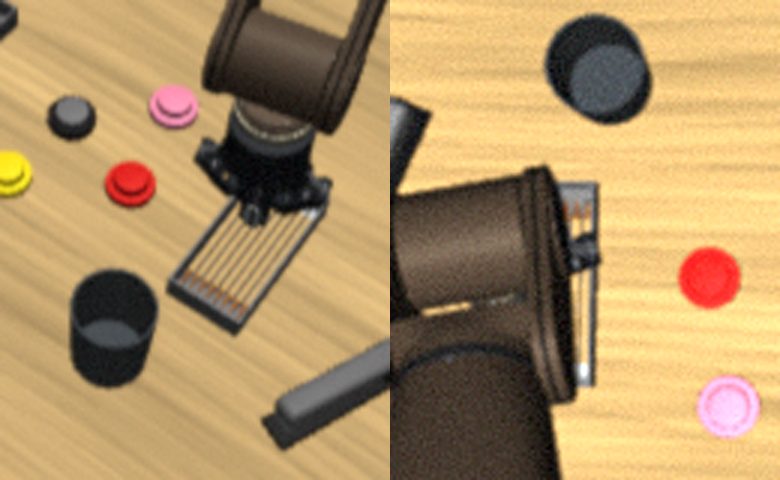

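View pics/full_scene.png

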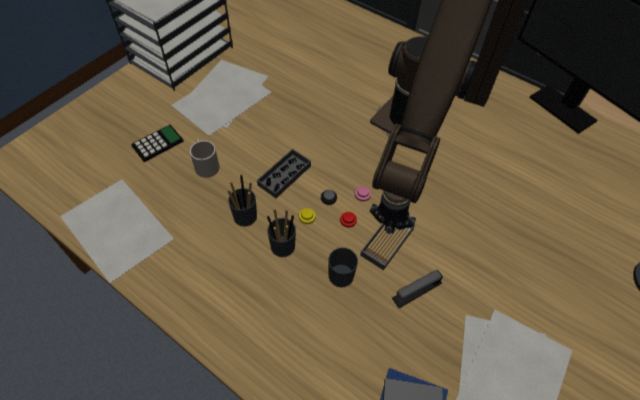

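The fingertips are about 4 cm above the middle of the pencil box (crop (253,217), projected at (251,218)). The cups, boxes, stapler and mug are where they were, and the arm is still. I hold briefly and hand in.

```bash
python3 -m inch '[{"hand":0,"linear":[0,0,0],"turn":0},{"hand":0,"linear":[0,0,0],"turn":0},{"hand":0,"linear":[0,0,0],"turn":0},{"hand":0,"linear":[0,0,0],"turn":0},{"hand":0,"linear":[0,0,0],"turn":0}]'
python3 -m inch '[{"hand":0,"linear":[0,0,0],"turn":0},{"hand":0,"linear":[0,0,0],"turn":0},{"hand":0,"linear":[0,0,0],"turn":0},{"hand":0,"linear":[0,0,0],"turn":0},{"hand":0,"linear":[0,0,0],"turn":0}]'
python3 -c "
from bench import env
print(env.finish_job())"
```

```text
time_s: 11.7
position: [0.4698, 0.2163, 0.0704]
eef_rot: [-3.113, 0.036, 0.252]
contact_force: [0.1, 0.1, -0.2]
gripper_width: -0.0003
time_s: 12.12
position: [0.4697, 0.2162, 0.0702]
eef_rot: [-3.113, 0.037, 0.252]
contact_force: [0.3, -0.0, 0.1]
gripper_width: 0.0002
the job is handed in; nothing more can be done
None
```

I did the job in the order asked and handed it in at about 12 s of the 48 s; no verdict was reported.

- **Call button:** I pressed the grey plunger on the black housing fully down. The tip bottomed out at z ≈ 15.4 mm with about 37 N vertical force. That was well above the 5 N needed, but from the fingertips rather than the arm or gripper body. The next picture showed the plunger back up.
- **Empty cup:** I held the fingertips about 39 mm above the middle of its mouth for just over 2 s, with the position steady to 0.1 mm.
- **Pencil box:** I finished over its middle, about 40 mm above the rim, holding still with about 0 N contact force.

In the last pictures the cups, boxes, stapler and mug looked unmoved.

The two cameras disagreed by about 6 mm on the cup's centre and, once I corrected a first pixel reading, by about 8 mm on the box's centre. I aimed between them. The tool was tilted by up to about 4.5° while pointing, and about 2° at the end.

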